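Press the contact tester that holds the strip

ROBOT

A 6-joint arm with a two-finger parallel gripper is mounted at the origin on a cart in front of the work surface, level with it; the furniture and walls round the work are solid. World frame = base frame: x ahead of the robot, y to its left, z up, the work surface at z = 0. Lengths are in mm, angles in degrees, forces in N, time in s.
With the tool pointing down it reaches from about 300 to 850 mm from the base axis. Payload 4.2 kg.
Tool frame: the origin (TCP) lies midway between the tips of the shut fingers; the grasp point (between the pads) lies 19 mm behind it (env.hold_point_z is the z of the grasp point in the tool frame, in mm); z points along the fingers, y is the direction in which the jaws open and shut (so a half turn about z gives the same grasp; the last joint's range is limited). The gripper opens to 91 mm and grips with 3 to 60 N. Pads are 32 mm wide; open, the fingers measure 118 mm over their backs; the gripper's body (76 mm by 178 mm) begins 60 mm behind the grasp point.
Start: joints at [-71.906, 18.312, 89.639, -0, 72.044, -1.146], TCP at [189.48, -542.9, 213.976] pointing down, gripper open.
Joint ranges: [-177.97, 177.97], [-48.28, 115.42], [12.27, 149.76], [-77.06, 257.06], [2.81, 150.46], [-146.56, 146.56]. Speed limits (degrees/s): [147.25, 147.25, 180, 180, 180, 180].

INTERFACE

Orientations are given as [roll, pitch, yaw] about the fixed x, y, z axes, in that order (R = Rz(yaw) Ry(pitch) Rx(roll)).
In Python, from workcell import env, grab_frame, camera_params, spotter gives the robot as it stands. The module is installed in compiled form; this text tells all that it offers.
- The arm moves only by the shell command python3 -m jog 'ROWS' [FORCE]. ROWS is text: rows parted by semicolons, each of 7 numbers parted by spaces: the turn, a rotation vector about the world's x, y, z in units of 5 degrees (1.0 is 5 degrees), then the shift along the world's x, y, z in units of 25 mm (1.0 is 25 mm), then the opening, from 0 (shut) to 1 (fully open). A call has 1 to 5 rows; each row is the pose to reach, as a shift and turn from the pose commanded when the call began; what a row does not reach only later rows make up. A row lasts 1/8 s, in which the tool goes at most 62.5 mm and 10.7 degrees, less where a joint would pass 70% of its speed; a pose out of reach is approached as far as the arm can. A call with a gripper value outside its range is refused whole. The fingers move at their own pace and stop on an object; FORCE is the grip in N (left out, the last holds). Time passes only in rows, so rows that repeat a pose let the fingers close. It gives the time, the measured TCP pose, the force and the opening at its end, in the units of the state.
- env.state(): the state, without advancing time (a new reading comes with each control period).
- grab_frame(name): name is "side" or "top" or "wrist"; returns the picture (384x512x3 uint8, red, green, blue); there is no depth.
- camera_params(name): a dict with "K" (3x3 intrinsics, pixels), "rvec" (rotation vector, rad) and "tvec" (3), from world to camera coordinates, as OpenCV has them. Camera axes: x right, y down, z forward; pixel columns grow to the right and rows downward; lengths in mm; the calibration is good to about 2 mm. A picture is of the moment at which its call begins: read the wrist's pose just before it. camera_params takes no time and is no camera call; for the wrist camera it gives the pose at the moment of the call.
- env.job_done(): hands the job in, once; it reports no verdict.
Trained networks look in the newest picture that a camera, given by its name, has taken for a name from the list of things; names that differ only in an ending like _2 or _b are one class to them, and where a whole thing is asked for, a point or a joint stands for the part that bears it (a point fixed in the world has none). Each returns a list of dicts, best first, with "conf" (0 to 1); they miss things now and then, are a little off and sometimes report something else, mostly with a low value. They report only what shows in the picture. A call takes as long as a camera call.
- spotter.look_for(query, camera): "box" ([left, top, width, height] in pixels, round what is visible of it).
- spotter.trace(query, camera): "region" (384x512 bool, what is visible of it) and "box" ([left, top, width, height] in pixels, round what is visible of it).
The state is a dict: "time_s": time; "qpos": joint angles; "qvel": joint speeds; "effort": joint torques, N m; "ee_pos": TCP position; "ee_rot": TCP orientation; "force": force on the tool from outside, world axes, zero at the start; "torque": the same for the moment, N m; "gripper_width": finger opening in mm.
Only numpy, scipy, OpenCV 4.12 (cv2) and the standard library are available. Lean on these libraries where they do the work, as an engineer would, in place of code of your own. Each camera call takes 0.05 s, during which the arm holds its last target. There are 200 camera calls.

TASK

Three identical strip testers with spring plungers stand on the bench and one of them has a component strip lying in its channel. Press that tester's plunger head straight down to its stop, keep it down for about a second so that the contacts are read, then let it spring all the way up again. Do not press the two empty testers, and leave the strip lying in its tester.

Things in the scene. Friction and masses are not known exactly. Their poses are not given: they have to be found in the camera images.
- strip_center (a point): Centre of the strip lying in a tester: orange carrier with a row of black parts, 20 mm wide, 150 long (its y axis), 9 thick, loose in the channel under the plunger, sticking out at both sides; underside 14 mm above the bench. Seen from above its centre is within 12 mm of the loaded tester's plunger axis. The other testers are empty; strips lying on the bench are not part of the job.
- tester_a_head (a point): Middle of the top face of the plunger head (round, black, flat, 30 mm across, 154 mm above the bench; moves with it) on the tester that holds the strip: a fixed grey C-frame, 112 mm deep, 64 wide, 120 high, column at the rear, only the head rises above 120 mm. Head slides down 18 mm to a hard stop and springs back: 2 N at first, 6 N at the stop, so a 10 to 20 N force stop means stop reached.
- tester_b_head (a point): Middle of the top face of the plunger head of an empty tester, alike in every way to tester_a (head 30 mm across, 154 mm above the bench) but with no strip in its channel. Not to be pressed. A tall microscope stands on trays to the left of the testers (about x 0.45 to 0.75, y 0.22 to 0.55 m): come to the testers along the front of the bench.
- tester_c_head (a point): Middle of the top face of the plunger head of an empty tester, alike in every way to tester_a (head 30 mm across, 154 mm above the bench) but with no strip in its channel. Not to be pressed. A tall microscope stands on trays to the left of the testers (about x 0.45 to 0.75, y 0.22 to 0.55 m): come to the testers along the front of the bench.

How it is judged:
By the outcome, as a careful person would: the job done as asked, in the order asked, and still so for the second after the job is handed in, with the robot touching nothing.
It also fails if it takes over 35 s, if anything falls off the work surface, if the arm or the gripper's body presses on something with over 40 N, if the wrist force passes 120 N, or if a joint passes its speed limit or range.

## Working session

There is one attempt and no reset: what is moved stays moved. The work goes in short steps, Python scripts to look and compute and a shell command to move; the robot and the scene stay as the last step left them, time stands still between calls to the robot, and variables do not carry over. Pictures are saved under pics/ and viewed, about 8 in all and at most 12, crops included, and the job is handed in when it is done.

```bash
mkdir -p pics
cat > h.py <<'E'
import numpy as np, cv2
from workcell import env, grab_frame, camera_params, spotter
def save(n,f):
    im=grab_frame(n); cv2.imwrite(f,cv2.cvtColor(im,cv2.COLOR_RGB2BGR)); return im
def ray(cam,uv,z,p=None):
    p=p or camera_params(cam); K=np.array(p["K"]); R=cv2.Rodrigues(np.array(p["rvec"],float))[0]; t=np.array(p["tvec"],float).ravel()
    d=R.T@np.linalg.solve(K,[uv[0],uv[1],1.]); c=-R.T@t
    return c+d*(z-c[2])/d[2]
E
python3 - <<'E'
from h import *
a=save("top","pics/t.png"); 
for q,z in (("tester_a_head",154),("strip_center",23)):
    for r in spotter.look_for(q,"top"):
        b=r["box"]; print("top",q,b,round(r["conf"],2),ray("top",(b[0]+b[2]/2,b[1]+b[3]/2),z).round(0))
b=save("side","pics/s.png")
for q,z in (("tester_a_head",154),("strip_center",23)):
    for r in spotter.look_for(q,"side"):
        b=r["box"]; print("side",q,b,round(r["conf"],2),ray("side",(b[0]+b[2]/2,b[1]+b[3]/2),z).round(0))
print(env.state())
E
```

```text
top tester_a_head [355.4, 222.7, 19.9, 13.3] 0.67 [ 413. -375.  154.]
top strip_center [321.5, 227.2, 59.0, 8.9] 0.58 [ 419. -376.   23.]
side tester_a_head [322.5, 150.7, 11.0, 43.9] 0.63 [ 380. -288.  154.]
side strip_center [308.1, 185.3, 28.4, 27.3] 0.76 [ 418. -370.   23.]
{'time_s': 0.3, 'qpos': array([-7.19063578e+01,  1.83252269e+01,  8.96590284e+01,  9.14469660e-04,
        7.20434210e+01, -1.14730092e+00]), 'qvel': array([ 0.01801878, -0.14321069, -0.20586289, -0.01729123, -0.02378789,
       -0.04042463]), 'effort': array([ 1.85317290e-04, -4.11939275e+01, -2.31825954e+01,  7.27270986e-02,
        4.18384967e-02, -8.59786542e-05]), 'ee_pos': array([ 189.43722695, -542.75680149,  213.7063038 ]), 'ee_rot': array([-1.79972347e+02, -1.42377382e-03,  1.92406606e+01]), 'force': array([ 0.56702948, -1.10964954,  0.12337553]), 'torque': array([-0.00780404, -0.04360571, -0.00994089]), 'gripper_width': 91.36635548686503}
```

View pics/t.png

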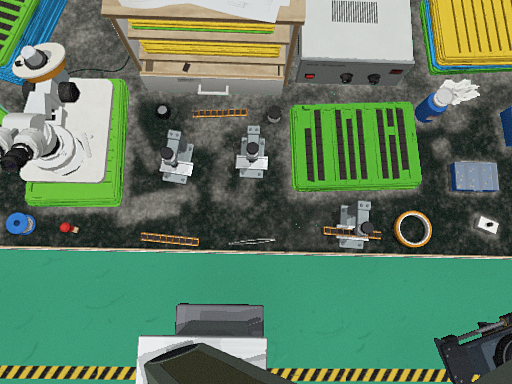

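View pics/s.png

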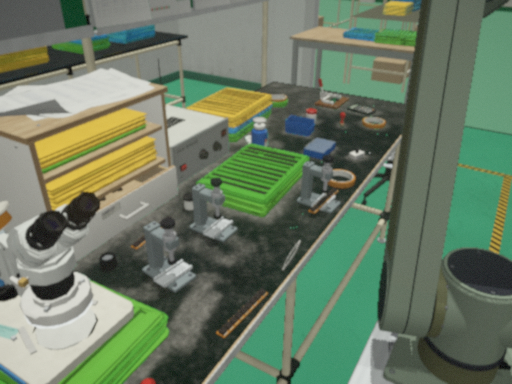

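The top view shows the loaded tester at about (355,225): its strip is at (351,232) and its black head at (366,228). The testers at (175,150) and (252,150) are empty. The side view agrees, with the strip at (322,199). Next I move closer with the fingers shutting, then refine with the wrist camera.

```bash
python3 -m jog '0 0 0 1.4 1.1 0.4 0;0 0 0 2.8 2.2 0.8 0;0 0 0 4.2 3.3 1 0;0 0 0 5 4 1 0;0 0 0 5 4 1 0' 20
python3 - <<'E'
from h import *
p=camera_params("wrist"); a=save("wrist","pics/w.png")
for q,z in (("tester_a_head",154),("strip_center",23)):
    for r in spotter.trace(q,"wrist"):
        b=r["box"]; ys,xs=np.nonzero(r["region"]); (c,d,_)=cv2.minAreaRect(np.c_[xs,ys].astype(np.float32))
        print(q,b,round(r["conf"],2),c,d,ray("wrist",c,z,p).round(1))
s=env.state(); print(s["ee_pos"],s["ee_rot"],s["gripper_width"])
grab_frame("top")
for r in spotter.trace("tester_a_head","top"):
    b=r["box"]; print("top",b,r["conf"])
E
```

```text
time_s: 0.92
ee_pos: [315.5, -441.9, 239.1]
ee_rot: [180.0, -0.0, 19.4]
force: [-0.3, -0.2, 0.7]
gripper_width: 44.2
tester_a_head [204.8, 48.6, 30.6, 39.1] 0.76 (221.5, 65.5) (37.0, 33.0) [ 415.8 -378.7  154. ]
strip_center [177.0, 54.2, 111.8, 59.2] 0.95 (231.03004455566406, 81.67644500732422) (114.9396743774414, 16.95749855041504) [ 415.7 -377.    23. ]
[ 313.86605744 -443.39788853  238.86572687] [1.79992363e+02 3.39682217e-02 1.92124142e+01] 32.260757841590504
top [352.7, 223.4, 21.7, 13.7] 0.71
```

View pics/w.png

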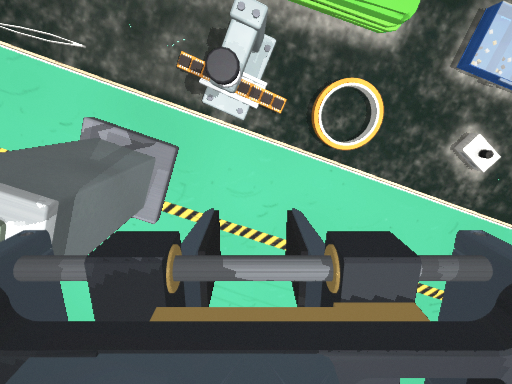

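The wrist view shows the strip under the head at (222,66) and running across to (286,105). All the estimates put the head near (416, -378), so I move above it.

```bash
python3 -m jog '0 0 0 2 1.3 0 0;0 0 0 4.05 2.6 0 0;0 0 0 4.05 2.6 -1 0;0 0 0 4.05 2.6 -2 0;0 0 0 4.05 2.6 -2 0'
python3 - <<'E'
from h import *
p=camera_params("wrist"); a=save("wrist","pics/w2.png")
for r in spotter.trace("tester_a_head","wrist"):
    b=r["box"]; ys,xs=np.nonzero(r["region"]); (c,d,_)=cv2.minAreaRect(np.c_[xs,ys].astype(np.float32))
    print(b,round(r["conf"],2),c,d,ray("wrist",c,154,p).round(1))
s=env.state(); print(s["ee_pos"],s["ee_rot"],s["gripper_width"],s["force"])
e=s["ee_pos"];R=cv2.Rodrigues(np.array(p["rvec"],float))[0]
def pj(x): return cv2.projectPoints(np.array([x],float),np.array(p["rvec"],float),np.array(p["tvec"],float),np.array(p["K"]),None)[0].ravel().round(0)
print("tcp",pj(e),"tgt",pj([416,-378,154]))
b=save("side","pics/s2.png"); cv2.imwrite("pics/s2c.png",cv2.resize(cv2.cvtColor(b[100:250,250:400],cv2.COLOR_RGB2BGR),None,fx=4,fy=4,interpolation=cv2.INTER_CUBIC))
E
```

```text
time_s: 1.8
ee_pos: [414.4, -377.5, 187.1]
ee_rot: [-179.8, 0.1, 19.2]
force: [0.2, 0.7, 0.3]
gripper_width: 0.6
[235.6, 191.0, 37.0, 38.8] 0.9 (254.46697998046875, 207.74057006835938) (32.24668884277344, 34.674903869628906) [ 420.  -377.1  154. ]
[ 415.58618262 -378.73697643  189.5633932 ] [ 1.79956678e+02 -1.85150096e-02  1.91748142e+01] 0.38982318275808564 [ 0.45868437 -0.4212902   0.36309639]
tcp [255. 232.] tgt [254. 213.]
```

View pics/w2.png

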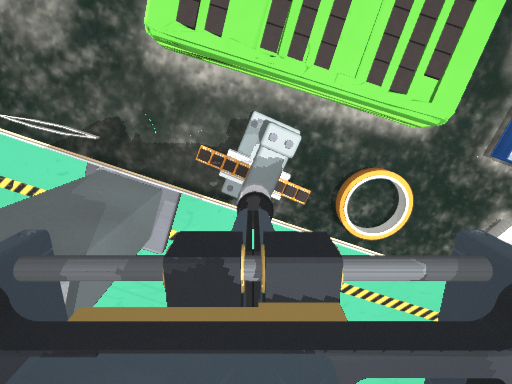

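View pics/s2c.png

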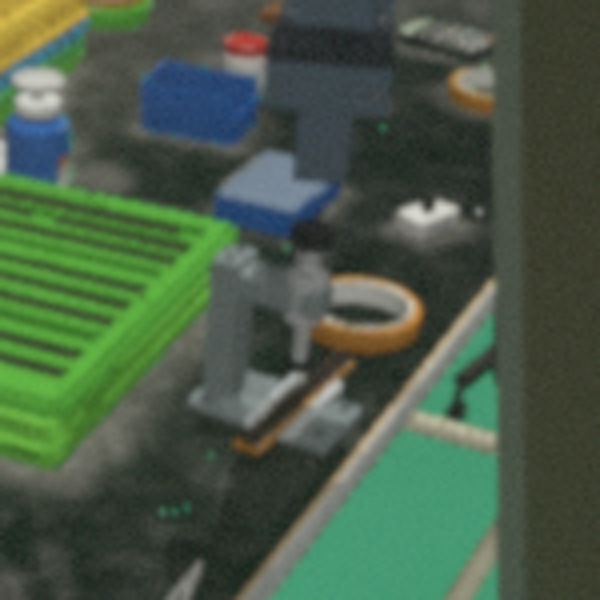

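The wrist view shows the head at about (254,209), with the shut fingers just on its near side. In the side crop the finger tip is directly above the head, with a gap of about 35 mm. I'll check the position once more in the side image.

Run:
```python
from h import *
p=camera_params("side")
pj=lambda x: cv2.projectPoints(np.array([x],float),np.array(p["rvec"],float),np.array(p["tvec"],float),np.array(p["K"]),None)[0].ravel().round(1)
for x in ([415.6,-378.7,189.5],[416,-378,154],[420,-378,154],[416,-374,154]): print(x,pj(x), (pj(x)-[250,100])*4)
print(ray("wrist",(254,209.5),154), env.state()["ee_pos"])
```

```text
[415.6, -378.7, 189.5] [329.8 144.2] [319.2 176.8]
[416, -378, 154] [328.3 156.4] [313.2 225.6]
[420, -378, 154] [327.  156.1] [308.  224.4]
[416, -374, 154] [327.8 156.9] [311.2 227.6]
[ 419.21976114 -379.17123478  154.        ] [ 415.84304373 -378.89757555  190.04042741]
```

The side view fits (416, -378) and the wrist view (419, -379). I go for about (417.5, -378) and descend in stages.

```bash
python3 -m jog '0 0 0 0.08 0 -0.5 0;0 0 0 0.08 0 -1 0;0 0 0 0.08 0 -1.4 0;0 0 0 0.08 0 -1.6 0;0 0 0 0.08 0 -1.6 0'
python3 -m jog '0 0 0 0 0 -0.15 0;0 0 0 0 0 -0.3 0;0 0 0 0 0 -0.3 0'
```

```text
time_s: 2.58
ee_pos: [417.4, -377.7, 148.8]
ee_rot: [-180.0, 0.0, 19.2]
force: [-1.4, 0.5, 3.3]
gripper_width: 0.2
time_s: 2.95
ee_pos: [417.6, -377.8, 141.4]
ee_rot: [-180.0, 0.0, 19.2]
force: [-2.1, 1.7, 4.5]
gripper_width: 0.5
```

```bash
python3 -m jog '0 0 0 0 0 -0.1 0;0 0 0 0 0 -0.2 0;0 0 0 0 0 -0.24 0;0 0 0 0 0 -0.24 0'
```

```text
time_s: 3.45
ee_pos: [417.7, -377.8, 136.3]
ee_rot: [180.0, -0.0, 19.2]
force: [-2.5, 1.0, 7.7]
gripper_width: 0.6
```

```bash
python3 -m jog '0 0 0 0 0 -0.05 0;0 0 0 0 0 -0.05 0'
```

```text
time_s: 3.7
ee_pos: [417.7, -377.9, 136.2]
ee_rot: [179.9, -0.0, 19.2]
force: [-4.5, 3.0, 13.8]
gripper_width: 0.5
```

The head is on its stop: z is unchanged while the force rose to 13.8 N. I hold it there for about a second and take a side picture meanwhile.

```bash
python3 -m jog '0 0 0 0 0 -0.01 0;0 0 0 0 0 -0.01 0;0 0 0 0 0 -0.01 0;0 0 0 0 0 -0.01 0;0 0 0 0 0 -0.01 0'
python3 - <<'E'
from h import *
b=save("side","pics/s3.png"); cv2.imwrite("pics/s3c.png",cv2.resize(cv2.cvtColor(b[100:250,250:400],cv2.COLOR_RGB2BGR),None,fx=4,fy=4,interpolation=cv2.INTER_CUBIC))
E
python3 -m jog '0 0 0 0 0 0 0;0 0 0 0 0 0 0;0 0 0 0 0 0 0'
```

```text
time_s: 4.32
ee_pos: [417.7, -377.9, 136.2]
ee_rot: [179.9, -0.0, 19.2]
force: [-4.4, 4.5, 14.4]
gripper_width: 0.2
time_s: 4.75
ee_pos: [417.7, -377.9, 136.2]
ee_rot: [179.9, -0.0, 19.2]
force: [-4.0, 4.0, 14.9]
gripper_width: 0.4
```

View pics/s3c.png

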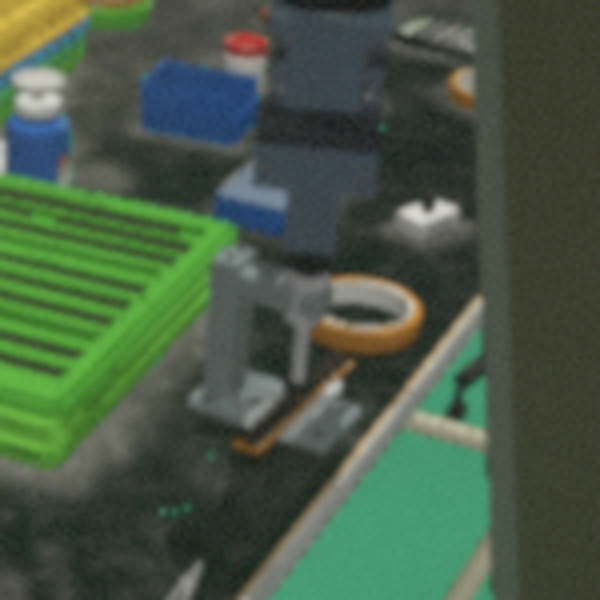

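The crop shows the head fully down under the fingers at (305,262), with the rod on the strip. At the stop from 3.6 s to 4.75 s, it has been held for about 1.1 s. I release it straight up.

```bash
python3 -m jog '0 0 0 0 0 0.3 0;0 0 0 0 0 0.7 0;0 0 0 0 0 1.2 0;0 0 0 0 0 2 0;0 0 0 0 0 3 0'
python3 -m jog '0 0 0 0 0 0.8 0;0 0 0 0 0 0.8 0;0 0 0 0 0 0.8 0'
python3 - <<'E'
from h import *
b=save("side","pics/s4.png"); cv2.imwrite("pics/s4c.png",cv2.resize(cv2.cvtColor(b[100:250,250:400],cv2.COLOR_RGB2BGR),None,fx=4,fy=4,interpolation=cv2.INTER_CUBIC))
grab_frame("top")
for r in spotter.look_for("strip_center","top")[:2]: print(r)
E
```

```text
time_s: 5.38
ee_pos: [417.9, -378.0, 209.3]
ee_rot: [-180.0, 0.0, 19.2]
force: [-0.3, -0.7, 0.2]
gripper_width: 0.3
time_s: 5.75
ee_pos: [417.5, -377.7, 228.1]
ee_rot: [-179.9, 0.0, 19.2]
force: [-0.9, 0.5, 0.5]
gripper_width: 0.5
{'box': [323.7, 226.3, 30.5, 13.1], 'conf': 0.62}
```

View pics/s4c.png

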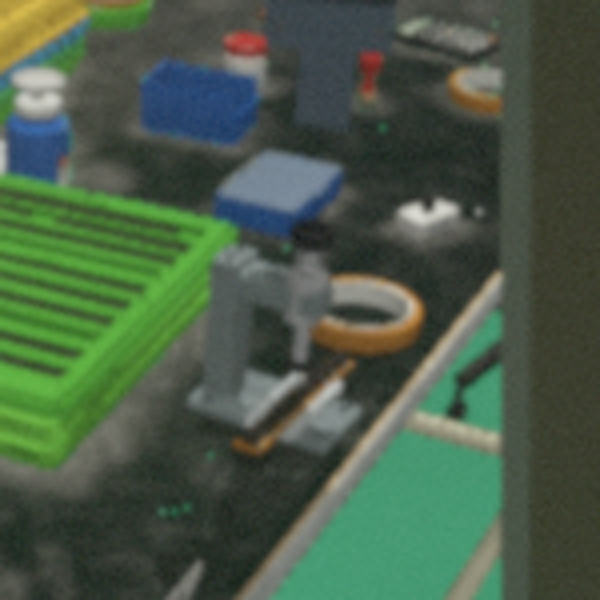

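The head is back up at (313,233), as before the press. The strip lies unchanged in the channel at (295,405), and the robot is clear of everything.

```bash
python3 -c "
from workcell import env
print(env.job_done())"
```

```text
the job is handed in; nothing more can be done
None
```

I pressed the loaded tester's plunger straight down to its stop, held it for about 1.1 s, and let it spring back up. The job is handed in.

- **Which tester:** it is the right-hand front one, with its head at about x 417, y -378 mm. The top, side and wrist cameras all showed the strip in it. I did not go near the two empty testers.
- **Press:** I used the shut fingers. The head stopped at z = 136.2 mm, an 18 mm stroke, with 14–15 N vertical force while held.
- **Afterwards:** the side camera showed the head back at its original height and the strip unmoved in its channel. The fingers were about 74 mm above the head with no force on the tool. The clock read about 6 s of the 35 s allowed.
- **Disagreements:**
  - The wrist and side estimates of the head position differed by about 3 mm, so I aimed between them.
  - The first side-camera box for the head gave a wrong position (380, -288), because it took in more than the head.
  - The final top-camera box for the strip showed only about half its length, with the arm probably hiding the rest, so I relied on the side view there.

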